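# Bring the cut-off saw up: supply, extraction, saw

### The arm

A 6-joint arm with a two-finger parallel gripper is mounted at the origin on the work surface. World frame = base frame: x ahead of the robot, y to its left, z up, the work surface at z = 0. Lengths are in m, angles in rad, forces in N, time in s.
With the tool pointing down it reaches from about 0.35 to 0.975 m from the base axis. Payload 4.9 kg.
Tool frame: the origin (TCP) lies midway between the tips of the shut fingers; the grasp point (between the pads) lies 19 mm behind it; z points along the fingers, y is the direction in which the jaws open and shut (so a half turn about z gives the same grasp; the last joint's range is limited). The gripper opens to 85 mm and grips with 20 to 120 N. Pads are 22 mm wide; open, the fingers measure 114 mm over their backs; the gripper's body (76 mm by 85 mm) begins 54 mm behind the grasp point. The pads swing forward as they close: fully open they stand 13 mm farther back than shut.
Start: joints at [-1.338, 0.053, 1.613, -0, 1.476, -0.119], TCP at [0.215, -0.587, 0.231] pointing down, gripper open.
Joint ranges: [-3.01, 3.01], [-1.01, 2.22], [0.06, 2.58], [-1.02, 4.17], [0.09, 2.62], [-3.14, 3.14]. Speed limits (rad/s): [2.57, 2.57, 3.14, 3.14, 3.14, 3.14].

### API

Orientations are given as a unit quaternion [w, x, y, z].
In Python, from plant import manip gives the robot as it stands. The module is installed in compiled form; this text tells all that it offers.
- The arm moves only by the tool move_arm, never from a script. Its argument "rows" is a list of rows, each an object of numbers: "tx", "ty", "tz": the shift along the tool's x, y, z in m; "ax", "ay", "az": the turn, a rotation vector about the tool's x, y, z in degrees; "jaw": the closure in counts, from 0 (fully open) to 255 (shut). In form: [{"tx": .., "ty": .., "tz": .., "ax": .., "ay": .., "az": .., "jaw": ..}, ...]. A call has 1 to 12 rows; each row shifts and turns the pose as measured when the row begins, along the tool's axes as they then stand; what a row does not reach is not made up. A row lasts 1/10 s, in which the tool goes at most 50 mm and 8.59 degrees, less where a joint would pass 70% of its speed; a pose out of reach is approached as far as the arm can. A call with a gripper value outside its range is refused whole. The fingers move at their own pace and stop on an object; the grip force is fixed at half the most. Time passes only in rows, so rows that do not move let the fingers close. It gives the time, the measured TCP pose, the force and the opening at its end, in the units of the state.
- manip.state(): the state, without advancing time (a new reading comes with each control period).
- manip.grab_frame(name): name is "scene" or "top" or "wrist"; returns a dict with "color" (420x560x3 uint8, red, green, blue), "intrinsics" (3x3 intrinsics, pixels), "dist_coeffs" ([k1, k2, p1, p2, k3] as OpenCV has them; the pictures are not rectified), "R" (3x3) and "t" (3): a world point X has camera coordinates R X + t. Camera axes: x right, y down, z forward; pixel columns grow to the right and rows downward; lengths in m; the calibration is good to about 2 mm. A picture is of the moment at which its call begins. There is no depth.
- manip.job_done(): hands the job in, once; it reports no verdict.
The state is a dict: "time": time; "joint_pos": joint angles; "joint_vel": joint speeds; "joint_efforts": joint torques, N m; "tool_pos": TCP position; "tool_rot": TCP orientation; "contact_force": force on the tool from outside, world axes, zero at the start; "ft_torque": the same for the moment, N m; "gripper_width": opening from 0.0 (shut) to 1.0 (fully open).
Only numpy, scipy, OpenCV 4.12 (cv2) and the standard library are available. Lean on these libraries where they do the work, as an engineer would, in place of code of your own. Each camera call takes 0.05 s, during which the arm holds its last target.

### The job

Bring the cut-off saw up in the proper order, by pressing with the fingertips: first push down the raised end of the rocker on the supply box until that end lies fully down, then press the smaller button on the narrow chip-extractor starter fully in until it stays in, and only then press the small round start button on the saw starter (the box with the mushroom stop) fully in. Keep off both of the larger stop buttons, and do not pick up or move any of the things lying on the bench.

Things in the scene. Friction and masses are not known exactly. Their poses are not given: they have to be found in the camera images.
- supply_box: Supply switch box, grey plastic, bolted down, 130 long (box x) by 96 wide (y), lid at 60 mm; one large black rocker in its middle, a small clear lamp on the robot's side. Origin: centre of its underside; x points away from the robot (turned up to 0.4 rad), z up. Rocker: 64 mm along x, 36 wide, hinged at mid-length along box y, 64 mm high; the frame round it is 64 mm high.
- supply (a joint): Rocker angle in rad: 0 off (near half level, far, +x, half sloping up to 81 mm at its end), 0.36 on (far half level against its stop, top 70 mm above the bench, near half raised). No spring: friction only, it stays where it is left; about 3 N pressed 22 mm from mid-length turns it.
- supply_on (a point): Point to press: on the top face of the rocker's far (on) half, 22 mm from mid-length; moves with the rocker (about 77 mm high off, 70 mm on). Its axes tilt with the rocker.
- ext_box: Chip-extractor starter, grey plastic, bolted to the bench, narrow: 150 long (box x) by 76 wide (y), lid at 58 mm; two black rectangular buttons in a row along x. Origin: centre of its underside; x points away from the robot (turned up to 0.4 rad), z up.
- ext_start (a joint): Travel of the extractor's start button in m: 0 out (off), 0.007 fully in (on). It is interlocked with the stop button: as one goes in the other comes out by the same amount. No return spring: it stays where it is left; about 3.5 N pushes it in.
- ext_start_top (a point): Centre of the top face of the extractor's start button, the smaller, square one (26 by 26 mm), 38 mm along +x (away from the robot) from the box's centre; 73 mm above the bench when out, 66 mm when in; it slides straight down; the frame round it is 61 mm high. z up, x along the box.
- ext_stop: The extractor's stop button, larger (44 mm along x by 38 mm), 32 mm from the box's centre towards the robot. Origin: centre of its top face; 66 mm high now (in), 73 mm when the extractor is on. Not to be pressed.
- saw_box: Saw starter, grey die-cast box bolted to the bench, the largest: 176 long (box x) by 110 wide (y), lid at 66 mm; a small round button and a large mushroom stop in a row along x, both black. Origin: centre of its underside; x points away from the robot (turned up to 0.4 rad), z up.
- saw_start (a joint): Travel of the saw's start button in m: 0 out (off), 0.007 fully in (on). Interlocked with the mushroom stop, which comes out by the same amount. No return spring: it stays where it is left; about 3.5 N pushes it in.
- saw_start_top (a point): Centre of the top face of the saw's start button, round, 29 mm across, 50 mm along +x (away from the robot) from the box's centre; 82 mm above the bench when out, 75 mm when in; it slides straight down; the steel ring round it is 70 mm high. z up, x along the box.
- saw_stop: The saw's mushroom stop button, 55 mm across, 36 mm from the box's centre towards the robot (86 mm from the start button). Origin: centre of its top; 90 mm high now (in), 97 mm when the saw is on. Not to be pressed.
- offcut: Bystander: offcut of 40 by 40 mm slotted aluminium profile standing on end, 58 mm high. Origin: centre of its underside.
- tape: Bystander: tape measure, standing, 66 by 34 mm, 60 mm high. Origin: centre of its underside.
- bracket: Bystander: aluminium angle bracket, 40 by 38 mm, 40 mm high. Origin: centre of its underside.
- tub: Bystander: small clear tub of nuts, 54 mm across, 45 mm high. Origin: centre of its underside.
- oil: Bystander: white bottle of cutting lubricant, 48 mm across, 125 mm high. Origin: centre of its underside.
- bin: Bystander: small blue bin of bolts, 70 by 80 mm, 42 mm high. Origin: centre of its underside.
- square: Bystander: fitter's square lying flat, dark stock 70 by 20 mm along x, steel blade 110 mm long towards -y. Origin: centre of the stock's underside, 14 mm high.
- driver: Bystander: screwdriver lying flat, 170 mm long along its x, handle to -x, under 35 mm thick. Origin: on its underside near mid-length.

How it is judged:
On the way, in this order (a step that is already met when the one before it is completed fails the run):
1. the supply rocker's far end is fully down, both start buttons still out (value of joint supply above 0.3 rad and value of joint each of ext_start, saw_start below 0.002 m), for 0.2 s.
2. the extractor's start button is fully in, the saw's still out (value of joint supply above 0.3 rad and value of joint ext_start above 0.0055 m and value of joint saw_start below 0.002 m), for 0.2 s.
3. the saw's start button is fully in (value of joint supply above 0.3 rad and value of joint each of ext_start, saw_start above 0.0055 m), for 0.2 s.
At the end, for the whole second after the job is handed in: The supply rocker is on (over 0.30 of 0.36 rad), the extractor's and the saw's start buttons are in (over 5.5 of 7 mm) (all of step 3); the robot touches nothing.
It fails at once if the extractor is started while the supply is off (value of joint ext_start above 0.003 m and value of joint supply below 0.25 rad).
It fails at once if the saw is started while the extractor is off (value of joint saw_start above 0.003 m and value of joint ext_start below 0.0045 m).
It fails at once if a stop button is pressed or leaned on (over 2 N) (contact force between any of the fingers, the arm and ext_stop above 2 N or contact force between any of the fingers, the arm and saw_stop above 2 N).
It fails at once if a thing lying on the bench is lifted, carried or shoved (moved more than 15 mm) (distance of any of offcut, tape, bracket, tub, oil, bin, square, driver from where it was at the start of the episode above 0.015 m).
It also fails if it takes over 51 s, if anything falls off the work surface, if the arm or the gripper's body presses on something with over 40 N, if the wrist force passes 120 N, or if a joint passes its speed limit or range.

## Working session

There is one attempt and no reset: what is moved stays moved. The work goes in short steps, Python scripts to look and compute and a tool call to move; the robot and the scene stay as the last step left them, time stands still between calls to the robot, and variables do not carry over. Pictures are saved under pics/ and viewed, and the job is handed in when it is done.

Besides the shell and the picture viewer there is one more tool, called after "Emit:" by a JSON object that holds its "name" and its "arguments", one argument or row to a line. move_arm: Moves the arm, as the interface text tells. Its arguments: {"type":"object","properties":{"rows":{"type":"array"}},"required":["rows"]}

```bash
mkdir -p pics
python3 - <<'E'
from plant import manip
import cv2
for n in ["top","scene"]:
    f=manip.grab_frame(n); cv2.imwrite(f"pics/{n}0.png",f["color"][:,:,::-1])
    print(n,f["intrinsics"],f["dist_coeffs"],f["R"],f["t"])
s=manip.state(); print(s)
E
```

```text
top [[435.95157563   0.         278.17984899]
 [  0.         435.95157563 207.43162808]
 [  0.           0.           1.        ]] [-0.04676222  0.          0.          0.          0.        ] [[-0.02413755 -0.9997078   0.00129892]
 [-0.99909547  0.02407722 -0.03505025]
 [ 0.03500873 -0.00214377 -0.99938471]] [0.02256032 0.51220917 1.16128093]
scene [[543.62951233   0.         281.18104192]
 [  0.         543.62951233 206.85908095]
 [  0.           0.           1.        ]] [-0.19266984  0.          0.          0.          0.        ] [[ 0.72545333  0.68811989  0.01443895]
 [ 0.59002746 -0.61096368 -0.52781718]
 [-0.35437983  0.39142611 -0.84923527]] [-0.38008069 -0.27769044  1.68469325]
{'time': 0.1, 'joint_pos': array([-1.33801378e+00,  5.32887708e-02,  1.61414915e+00,  2.16133238e-05,
        1.47600877e+00, -1.19000805e-01]), 'joint_vel': array([ 3.48070407e-04, -2.28818656e-03, -3.75394253e-03,  2.87222475e-05,
        5.21032936e-04, -6.44343389e-04]), 'joint_efforts': array([-6.83436087e-05, -3.94900882e+01, -3.71364176e+01, -8.09529502e-05,
        3.93361013e-03,  3.97161301e-06]), 'tool_pos': array([ 0.21523287, -0.58617216,  0.23019175]), 'tool_rot': array([-9.26129948e-04,  9.84570657e-01,  1.74985031e-01, -4.19706246e-05]), 'contact_force': array([ 0.39139158, -0.04354053, -0.11236879]), 'ft_torque': array([-0.00098402, -0.01278803,  0.00676403]), 'gripper_width': 0.9999276513057672}
```

View pics/top0.png

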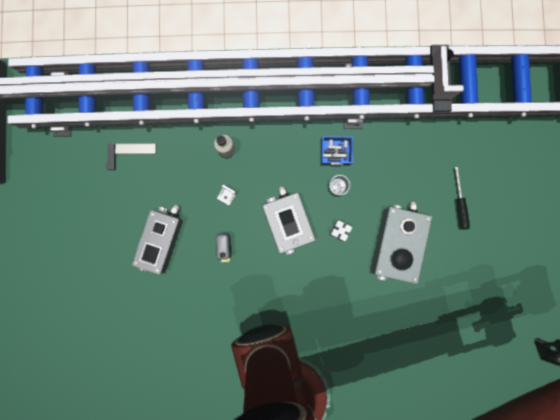

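View pics/scene0.png

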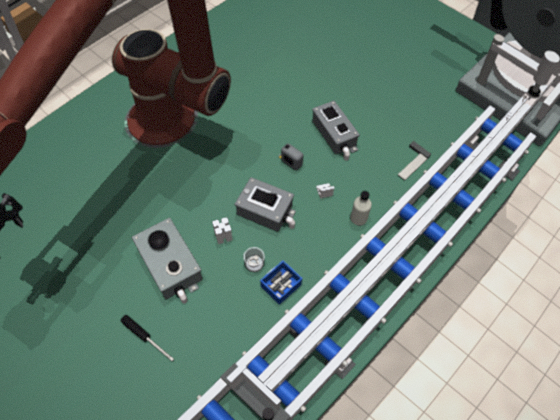

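```bash
cat > h.py <<'E'
import cv2,numpy as np
from plant import manip
def ray(f,uv):
    p=cv2.undistortPoints(np.array([[uv]],float),f["intrinsics"],np.array(f["dist_coeffs"]))[0,0]
    R=np.array(f["R"]);t=np.array(f["t"]).ravel()
    return -R.T@t, R.T@np.array([p[0],p[1],1])
def onz(f,uv,z):
    c,d=ray(f,uv); return c+d*(z-c[2])/d[2]
def tri(fa,ua,fb,ub):
    c1,d1=ray(fa,ua);c2,d2=ray(fb,ub)
    s=np.linalg.lstsq(np.c_[d1,-d2],c2-c1,rcond=None)[0]
    a=c1+s[0]*d1;b=c2+s[1]*d2
    return (a+b)/2,np.linalg.norm(a-b)
E
python3 - <<'E'
from h import *
T=manip.grab_frame("top");S=manip.grab_frame("scene")
np.savez("f.npz",T=T["color"],S=S["color"])
def blobs(f,rect,name):
    x0,y0,x1,y1=rect
    g=f["color"].max(axis=2)[y0:y1,x0:x1]
    m=(g<50).astype(np.uint8)
    n,l,st,c=cv2.connectedComponentsWithStats(m)
    for i in range(1,n):
        if st[i,4]>25: print(name,c[i]+[x0,y0],st[i])
blobs(T,(130,200,190,280),"ext");blobs(T,(260,185,320,260),"sup");blobs(T,(370,200,440,290),"saw")
blobs(S,(305,95,365,160),"extS");blobs(S,(235,175,300,235),"supS");blobs(S,(130,215,210,305),"sawS")
def z(f,r,k,n):
    x0,y0,x1,y1=r;cv2.imwrite(n,cv2.resize(f["color"][y0:y1,x0:x1,::-1],None,fx=k,fy=k,interpolation=cv2.INTER_CUBIC))
z(T,(130,180,450,290),2.5,"pics/tz.png");z(S,(120,90,370,310),2.6,"pics/sz.png")
E
```

```text
ext [169.48684211 252.46052632] [33 29 15 42 76]
saw [402.44067797 259.30508475] [ 23  50  19  19 177]
extS [330.18556701 112.4742268 ] [19 12 14 12 97]
extS [332.196875 137.621875] [  8  19  44  42 320]
extS [342.01886792 127.56603774] [33 29  9  8 53]
supS [264.75       197.27727273] [ 18  15  24  16 220]
supS [264.7120743  218.79566563] [  2  28  55  28 323]
sawS [158.12132353 239.78676471] [ 19  16  20  19 272]
sawS [173.02941176 266.05882353] [39 47  9  9 68]
sawS [177.80327869 288.31147541] [43 69 12 13 61]
```

View pics/tz.png

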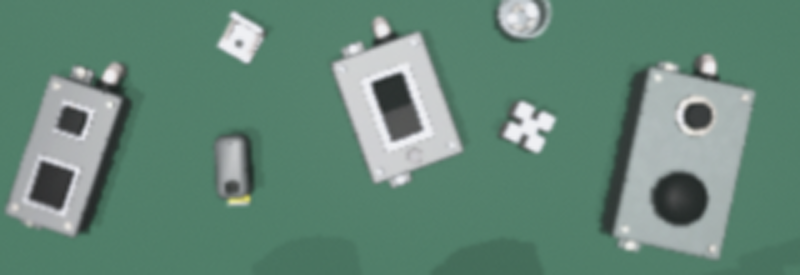

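View pics/sz.png

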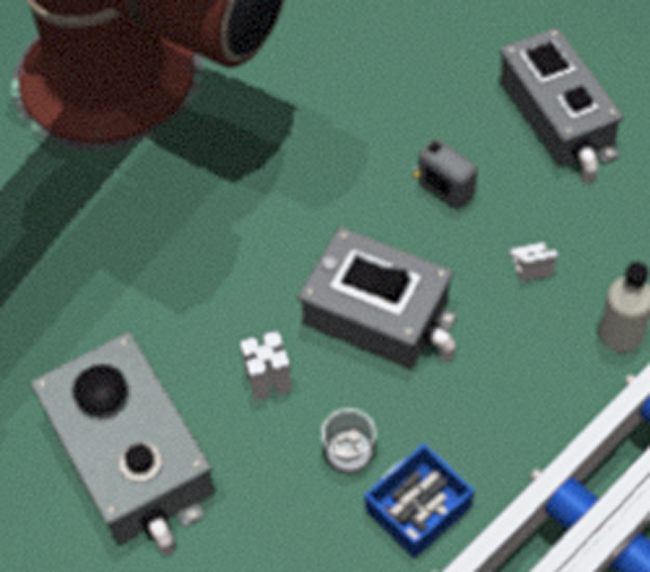

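The close views show each box clearly. From left to right in the top view they are the extractor, the supply and the saw, with the start controls on the far side (about zoomed px 72,120; 392,90; 697,115). Next I'll measure the blobs more accurately.

Run:
```python
from h import *
T=manip.grab_frame("top");S=manip.grab_frame("scene")
def blobs(f,rect,name,th):
    x0,y0,x1,y1=rect
    g=f["color"].max(axis=2)[y0:y1,x0:x1]
    m=(g<th).astype(np.uint8)
    n,l,st,c=cv2.connectedComponentsWithStats(m,connectivity=4)
    for i in range(1,n):
        if st[i,4]>25: 
            r=cv2.minAreaRect(np.argwhere(l==i)[:,::-1].astype(np.float32)); print(name,c[i]+[x0,y0],st[i],"rect",np.array(r[0])+[x0,y0],r[1:])
blobs(T,(130,200,190,280),"ext",95);blobs(T,(260,185,320,260),"sup",95);blobs(T,(370,200,440,290),"saw",95)
P=lambda n,u,v,z:print(n,onz(T,u,z),tri(T,u,S,v))
```

```text
ext [172.42857143 239.16909621] [ 31   7  22  66 343] rect [172.12392807 239.6376152 ] ((16.87172508239746, 66.37224578857422), 4.844000339508057)
ext [158.4375 227.7625] [23 23 11 11 80] rect [158.60000038 227.70000076] ((9.17060375213623, 8.538147926330566), 18.43494987487793)
ext [150.12  253.675] [ 12  45  17  18 200] rect [150.10000038 253.69999695] ((12.649109840393066, 15.17893123626709), 18.434947967529297)
sup [288.15328467 221.73722628] [ 20  25  18  25 274] rect [288.00000191 221.99999619] ((23.400854110717773, 12.016654968261719), 71.56504821777344)
saw [410.66666667 208.57575758] [37  4 11  8 33] rect [411.29999924 209.09999847] ((11.400001525878906, 5.400000095367432), 36.869895935058594)
saw [378.51554404 240.64507772] [  0   7  19  67 386] rect [378.62352848 239.69412613] ((6.074052810668945, 67.89924621582031), 12.52880859375)
saw [408.55696203 225.96202532] [34 22 10  9 79] rect [408.5 226. ] ((8.0, 9.0), 90.0)
saw [401.53739612 259.033241  ] [ 21  49  22  21 361] rect [401.5 259. ] ((20.0, 21.0), 90.0)
```

Run:
```python
from h import *
T=manip.grab_frame("top");S=manip.grab_frame("scene")
c,_=ray(T,(280,200));print("cam",c)
P=lambda n,u,v,z:(print(n,onz(T,u,z).round(4),onz(S,v,z).round(4),[np.round(q,4) for q in tri(T,u,S,v)]))
P("exts",(158.5,227.75),(342.0,127.6),.073)
P("extstop",(150.1,253.7),(330.2,112.5),.066)
P("saws",(408.55,225.95),(173.0,266.06),.082)
P("sawstop",(401.5,259.0),(158.1,239.8),.088)
P("rock",(288.1,221.9),(264.75,197.3),.070)
a=onz(T,(158.5,227.75),.073)-onz(T,(150.1,253.7),.066);print(np.linalg.norm(a),np.arctan2(a[1],a[0]))
a=onz(T,(408.55,225.95),.082)-onz(T,(401.5,259.0),.088);print(np.linalg.norm(a),np.arctan2(a[1],a[0]))
# light lid outlines
g=T["color"].astype(int)
for n,(x0,y0,x1,y1),zl,sc in [("ext",(130,200,190,280),.058,None),("sup",(255,185,320,260),.060,None),("saw",(370,195,440,290),.066,None)]:
    q=g[y0:y1,x0:x1]; m=((q.max(2)-q.min(2)<30)&(q.max(2)>110)).astype(np.uint8)
    m=cv2.morphologyEx(m,cv2.MORPH_OPEN,np.ones((7,7),np.uint8)) if 0 else m
    m2=cv2.morphologyEx(m,cv2.MORPH_CLOSE,np.ones((25,25),np.uint8),borderValue=0)
    m2=cv2.morphologyEx(m2,cv2.MORPH_OPEN,np.ones((13,13),np.uint8))
    cs=max(cv2.findContours(m2,0,1)[0],key=cv2.contourArea)
    W=np.array([onz(T,(p[0][0]+x0,p[0][1]+y0),zl)[:2] for p in cs])
    r=cv2.minAreaRect((W*1000).astype(np.float32));print(n,"rect mm",r)
# rocker far/near shades
x0,y0,x1,y1=272,200,304,244
print(g[205:240,280:299].max(2))
```

```text
cam [0.47163545 0.01271067 1.17849016]
exts [0.466  0.3157 0.073 ] [0.469  0.3149 0.073 ] [array([0.4665, 0.3175, 0.0686]), np.float64(0.0015)]
extstop [0.4002 0.3403 0.066 ] [0.4024 0.3406 0.066 ] [array([0.4007, 0.3416, 0.0637]), np.float64(0.0017)]
saws [ 0.4553 -0.3176  0.082 ] [ 0.459  -0.3209  0.082 ] [array([ 0.4554, -0.3196,  0.0748]), np.float64(0.0004)]
sawstop [ 0.3732 -0.2953  0.088 ] [ 0.379  -0.3007  0.088 ] [array([ 0.3724, -0.2983,  0.0764]), np.float64(0.0006)]
rock [ 0.4731 -0.014   0.07  ] [ 0.4754 -0.0141  0.07  ] [array([ 0.4737, -0.0135,  0.0675]), np.float64(0.0016)]
0.0705859936693253 -0.35807466020275064
0.08533151006513547 -0.2649562731792652
ext rect mm ((435.75, 319.2403259277344), (88.0508804321289, 141.5371551513672), 88.63482666015625)
sup rect mm ((473.00518798828125, -11.405532836914062), (102.6753158569336, 128.19931030273438), 88.62327575683594)
saw rect mm ((414.5009765625, -310.7156066894531), (116.10722351074219, 179.53944396972656), 88.01174926757812)
[[211 211 211 211 210 210 209 208 208 216 221 225 228 224 214 211 211 211
  211]
 [210 212 211 
[... 2040 characters left out ...]
  88  87  88  87  87  86  86  87  86  87  93
  128]
 [208 221 237 238 213 136  91  88  87  87  87  87  87  88  91  96 106 134
  175]
 [209 213 230 238 228 170 107  88  87  87  88  90  93 101 129 156 174 206
  232]
 [208 205 220 238 237 208 131  91  89  92  98 111 134 164 201 229 235 238
  241]
 [210 209 220 236 239 219 145 106 111 132 157 176 207 230 238 241 240 236
  234]
 [210 209 208 224 237 228 185 169 180 207 230 235 238 240 238 236 229 211
  207]
 [211 209 206 220 238 240 236 235 235 238 241 239 235 231 223 215 211 204
  205]
 [211 210 210 221 235 242 243 242 241 237 234 227 209 205 203 197 200 204
  207]
 [211 211 209 207 221 237 238 236 231 217 208 209 202 197 190 181 184 193
  200]]
```

The points agree with the spec: extractor start to stop 70.6 mm (given 70), saw start to stop 85 mm (given 86). I'll shut the fingers and move above the rocker's far half.

```bash
cat > g.py <<'E'
import sys,numpy as np
from h import *
from scipy.spatial.transform import Rotation as R
s=manip.state();q=s["tool_rot"];r=R.from_quat([q[1],q[2],q[3],q[0]])
d=np.array(list(map(float,sys.argv[1:4])))-s["tool_pos"]
print("t",s["time"],"pos",s["tool_pos"].round(4),"F",s["contact_force"].round(2),"w",s["gripper_width"]);print("tool delta",r.inv().apply(d).round(4),"norm",np.linalg.norm(d),"zaxis",r.as_matrix()[:,2].round(4))
E
python3 g.py .494 -.007 .14
```

```text
t 0.4 pos [ 0.2153 -0.5866  0.2311] F [ 0.56 -0.53 -0.75] w 0.998287740373526
tool delta [ 0.4613 -0.4481  0.0913] norm 0.6495546578595925 zaxis [-1.e-04  3.e-04 -1.e+00]
```

Emit:
{"name": "move_arm", "arguments": {
  "rows": [
    {"tx":0.033,"ty":-0.032,"jaw":255},
    {"tx":0.033,"ty":-0.032,"jaw":255},
    {"tx":0.033,"ty":-0.032,"jaw":255},
    {"tx":0.033,"ty":-0.032,"jaw":255},
    {"tx":0.033,"ty":-0.032,"jaw":255},
    {"tx":0.033,"ty":-0.032,"jaw":255},
    {"tx":0.033,"ty":-0.032,"jaw":255},
    {"tx":0.033,"ty":-0.032,"jaw":255},
    {"tx":0.033,"ty":-0.032,"jaw":255},
    {"tx":0.033,"ty":-0.032,"jaw":255},
    {"tx":0.033,"ty":-0.032,"jaw":255},
    {"tx":0.033,"ty":-0.032,"jaw":255}
  ]
}}

```text
schema error: expected keys tx, ty, tz, ax, ay, az, jaw
```

```bash
python3 g.py .494 -.007 .10
```

```text
t 0.4 pos [ 0.2153 -0.5866  0.2311] F [ 0.56 -0.53 -0.75] w 0.998287740373526
tool delta [ 0.4613 -0.4481  0.1313] norm 0.6563616354395012 zaxis [-1.e-04  3.e-04 -1.e+00]
```

Emit:
{"name": "move_arm", "arguments": {
  "rows": [
    {"tx":0.033,"ty":-0.032,"tz":0,"ax":0,"ay":0,"az":0,"jaw":255},
    {"tx":0.033,"ty":-0.032,"tz":0,"ax":0,"ay":0,"az":0,"jaw":255},
    {"tx":0.033,"ty":-0.032,"tz":0,"ax":0,"ay":0,"az":0,"jaw":255},
    {"tx":0.033,"ty":-0.032,"tz":0,"ax":0,"ay":0,"az":0,"jaw":255},
    {"tx":0.033,"ty":-0.032,"tz":0,"ax":0,"ay":0,"az":0,"jaw":255},
    {"tx":0.033,"ty":-0.032,"tz":0,"ax":0,"ay":0,"az":0,"jaw":255},
    {"tx":0.033,"ty":-0.032,"tz":0,"ax":0,"ay":0,"az":0,"jaw":255},
    {"tx":0.033,"ty":-0.032,"tz":0,"ax":0,"ay":0,"az":0,"jaw":255},
    {"tx":0.033,"ty":-0.032,"tz":0,"ax":0,"ay":0,"az":0,"jaw":255},
    {"tx":0.033,"ty":-0.032,"tz":0,"ax":0,"ay":0,"az":0,"jaw":255},
    {"tx":0.033,"ty":-0.032,"tz":0,"ax":0,"ay":0,"az":0,"jaw":255},
    {"tx":0.033,"ty":-0.032,"tz":0,"ax":0,"ay":0,"az":0,"jaw":255}
  ]
}}

```text
time: 1.6
tool_pos: [0.4621, -0.077, 0.2322]
tool_rot: [0.003, 0.986, 0.169, 0.003]
contact_force: [0.1, -0.7, -0.7]
gripper_width: -0.003
```

```bash
python3 g.py .494 -.007 .10
```

```text
t 1.6 pos [ 0.4621 -0.077   0.2322] F [ 0.09 -0.68 -0.68] w -0.003478265149495491
tool delta [ 0.0527 -0.0562  0.1321] norm 0.15295032229448163 zaxis [ 0.0071 -0.0042 -1.    ]
```

Emit:
{"name": "move_arm", "arguments": {
  "rows": [
    {"tx":0.026,"ty":-0.028,"tz":0.03,"ax":0,"ay":0,"az":0,"jaw":255},
    {"tx":0.024,"ty":-0.026,"tz":0.035,"ax":0,"ay":0,"az":0,"jaw":255},
    {"tx":0,"ty":0,"tz":0.035,"ax":0,"ay":0,"az":0,"jaw":255},
    {"tx":0,"ty":0,"tz":0,"ax":0,"ay":0,"az":0,"jaw":255},
    {"tx":0,"ty":0,"tz":0,"ax":0,"ay":0,"az":0,"jaw":255}
  ]
}}

```text
time: 2.1
tool_pos: [0.4967, -0.0014, 0.1339]
tool_rot: [0.004, 0.985, 0.174, 0.007]
contact_force: [0.8, -0.2, 0.8]
gripper_width: 0.002
```

```bash
python3 g.py .494 -.007 .10
python3 - <<'E'
from h import *
for n in ["wrist","scene"]:
    cv2.imwrite(f"pics/{n}1.png",manip.grab_frame(n)["color"][:,:,::-1])
E
```

```text
t 2.1 pos [ 0.4967 -0.0014  0.1339] F [ 0.8  -0.21  0.81] w 0.0019696921987195585
tool delta [-0.0049  0.004   0.0338] norm 0.03442260997342731 zaxis [ 0.016  -0.0051 -0.9999]
```

View pics/wrist1.png

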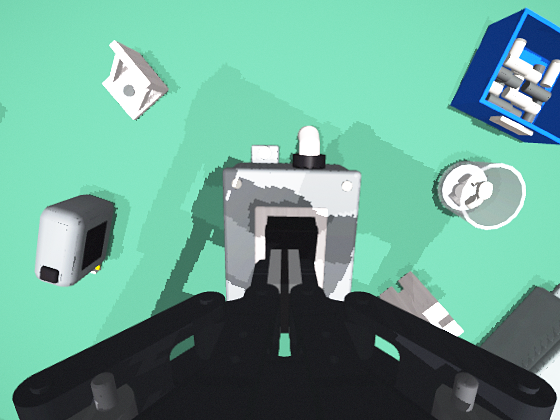

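View pics/scene1.png

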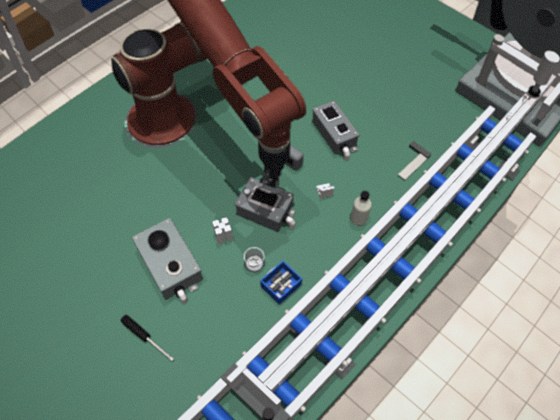

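Emit:
{"name": "move_arm", "arguments": {
  "rows": [
    {"tx":-0.004,"ty":0.004,"tz":0.025,"ax":0,"ay":0,"az":0,"jaw":255},
    {"tx":0,"ty":0,"tz":0.02,"ax":0,"ay":0,"az":0,"jaw":255},
    {"tx":0,"ty":0,"tz":0.005,"ax":0,"ay":0,"az":0,"jaw":255},
    {"tx":0,"ty":0,"tz":0.0,"ax":0,"ay":0,"az":0,"jaw":255}
  ]
}}

```text
time: 2.6
tool_pos: [0.5013, -0.0116, 0.0931]
tool_rot: [0.007, 0.985, 0.171, 0.016]
contact_force: [0.3, -0.1, -0.5]
gripper_width: 0.002
```

```bash
python3 g.py .494 -.007 .07
```

```text
t 2.6 pos [ 0.5013 -0.0116  0.0931] F [ 0.25 -0.11 -0.47] w 0.0017639715296823744
tool delta [-0.006  -0.0073  0.0228] norm 0.024655753159752603 zaxis [ 0.0334 -0.0085 -0.9994]
```

```bash
cat >> g.py <<'E'
z=r.as_matrix()[:,2]
print("levelling deg (tool)",np.degrees(r.inv().apply(np.cross(z,[0,0,-1]))).round(2))
E
python3 g.py .494 -.007 .09
```

```text
t 2.6 pos [ 0.5013 -0.0116  0.0931] F [ 0.25 -0.11 -0.47] w 0.0017639715296823744
tool delta [-0.0054 -0.0069  0.0028] norm 0.009207372029613813 zaxis [ 0.0334 -0.0085 -0.9994]
levelling deg (tool) [ 1.1  -1.64  0.  ]
```

Emit:
{"name": "move_arm", "arguments": {
  "rows": [
    {"tx":-0.005,"ty":-0.007,"tz":0.0,"ax":1.1,"ay":-1.6,"az":0,"jaw":255},
    {"tx":0,"ty":0,"tz":0.0,"ax":0,"ay":0,"az":0,"jaw":255}
  ]
}}

```text
time: 2.8
tool_pos: [0.4962, -0.0078, 0.0966]
tool_rot: [0.001, 0.985, 0.17, 0.002]
contact_force: [0.3, 0.0, 0.4]
gripper_width: 0.001
```

```bash
python3 g.py .494 -.007 .07
```

```text
t 2.8 pos [ 0.4962 -0.0078  0.0966] F [0.28 0.   0.43] w 0.0013381954409646777
tool delta [-0.0019 -0.0016  0.0265] norm 0.02666078971861884 zaxis [ 5.1e-03 -6.0e-04 -1.0e+00]
levelling deg (tool) [ 0.13 -0.26  0.  ]
```

Lined up. I'll press down in small steps.

Emit:
{"name": "move_arm", "arguments": {
  "rows": [
    {"tx":-0.001,"ty":-0.001,"tz":0.01,"ax":0.1,"ay":-0.3,"az":0,"jaw":255},
    {"tx":0,"ty":0,"tz":0.008,"ax":0,"ay":0,"az":0,"jaw":255},
    {"tx":0,"ty":0,"tz":0.006,"ax":0,"ay":0,"az":0,"jaw":255},
    {"tx":0,"ty":0,"tz":0.003,"ax":0,"ay":0,"az":0,"jaw":255}
  ]
}}

```text
time: 3.2
tool_pos: [0.4998, -0.0079, 0.0727]
tool_rot: [0.002, 0.986, 0.169, 0.006]
contact_force: [-0.2, 1.5, 2.0]
gripper_width: 0.0
```

```bash
python3 g.py .494 -.007 .07
```

```text
t 3.2 pos [ 0.4998 -0.0079  0.0727] F [-0.24  1.47  2.02] w 0.0004946709030504058
tool delta [-0.0052 -0.0028  0.0027] norm 0.0064386886687833956 zaxis [ 0.0122 -0.0016 -0.9999]
levelling deg (tool) [ 0.32 -0.63  0.  ]
```

Emit:
{"name": "move_arm", "arguments": {
  "rows": [
    {"tx":-0.002,"ty":-0.001,"tz":0.004,"ax":0.3,"ay":-0.6,"az":0,"jaw":255},
    {"tx":0,"ty":0,"tz":0.004,"ax":0,"ay":0,"az":0,"jaw":255},
    {"tx":0,"ty":0,"tz":0.004,"ax":0,"ay":0,"az":0,"jaw":255}
  ]
}}

```text
time: 3.5
tool_pos: [0.4992, -0.0079, 0.0692]
tool_rot: [-0.0, 0.985, 0.17, -0.002]
contact_force: [-16.7, 2.4, 33.0]
gripper_width: -0.003
```

```bash
python3 g.py .494 -.007 .07
```

```text
t 3.5 pos [ 0.4992 -0.0079  0.0692] F [-16.72   2.44  33.05] w -0.003169174058548663
tool delta [-0.0046 -0.0026 -0.0007] norm 0.0053134037136642566 zaxis [-4.1e-03 -5.0e-04 -1.0e+00]
levelling deg (tool) [-0.05  0.23 -0.  ]
```

It bottomed at z = 69 mm with 33 N, which matches the 70 mm stop. I'll lift and check.

Emit:
{"name": "move_arm", "arguments": {
  "rows": [
    {"tx":0,"ty":0,"tz":-0.02,"ax":0,"ay":0,"az":0,"jaw":255},
    {"tx":0,"ty":0,"tz":-0.04,"ax":0,"ay":0,"az":0,"jaw":255},
    {"tx":0,"ty":0,"tz":-0.04,"ax":0,"ay":0,"az":0,"jaw":255},
    {"tx":0,"ty":0,"tz":0,"ax":0,"ay":0,"az":0,"jaw":255}
  ]
}}

```text
time: 3.9
tool_pos: [0.4967, -0.0081, 0.1704]
tool_rot: [-0.001, 0.985, 0.17, -0.008]
contact_force: [0.7, 0.2, 1.3]
gripper_width: -0.003
```

```bash
python3 - <<'E'
from h import *
cv2.imwrite("pics/scene2.png",cv2.resize(manip.grab_frame("scene")["color"][160:250,200:320,::-1],None,fx=4,fy=4,interpolation=cv2.INTER_CUBIC))
cv2.imwrite("pics/wrist2.png",manip.grab_frame("wrist")["color"][:,:,::-1])
E
python3 g.py .467 .316 .16
```

```text
t 4.0 pos [ 0.4937 -0.0075  0.1649] F [-0.5  -0.4  -0.29] w 0.0048532970874851315
tool delta [ 0.0834 -0.3137  0.0057] norm 0.3246776588658543 zaxis [-2.380e-02  4.000e-04 -9.997e-01]
levelling deg (tool) [-0.48  1.28  0.  ]
```

View pics/scene2.png

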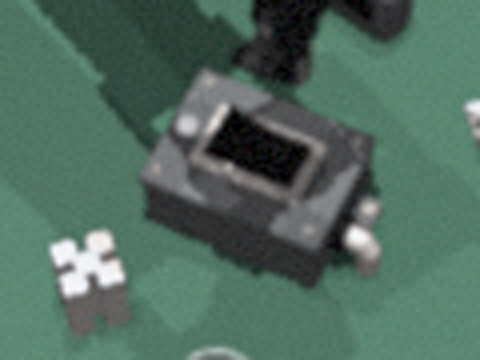

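View pics/wrist2.png

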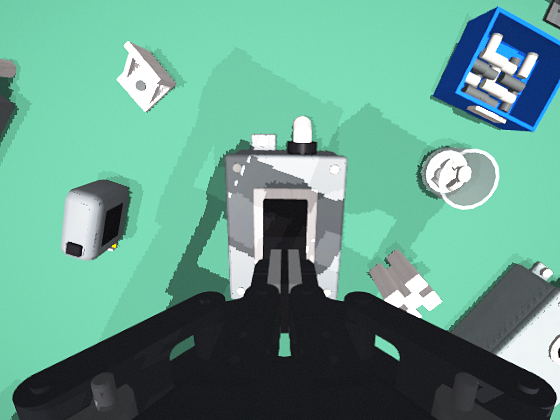

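The rocker's near end is now raised and its far end lies flat in the frame (crop px ~270,160). On to the extractor.

Emit:
{"name": "move_arm", "arguments": {
  "rows": [
    {"tx":0.011,"ty":-0.042,"tz":0,"ax":-0.5,"ay":1.3,"az":0,"jaw":255},
    {"tx":0.011,"ty":-0.042,"tz":0,"ax":0,"ay":0,"az":0,"jaw":255},
    {"tx":0.011,"ty":-0.042,"tz":0,"ax":0,"ay":0,"az":0,"jaw":255},
    {"tx":0.011,"ty":-0.042,"tz":0,"ax":0,"ay":0,"az":0,"jaw":255},
    {"tx":0.011,"ty":-0.042,"tz":0,"ax":0,"ay":0,"az":0,"jaw":255},
    {"tx":0.011,"ty":-0.042,"tz":0,"ax":0,"ay":0,"az":0,"jaw":255},
    {"tx":0.011,"ty":-0.042,"tz":0,"ax":0,"ay":0,"az":0,"jaw":255},
    {"tx":0.0,"ty":0,"tz":0,"ax":0,"ay":0,"az":0,"jaw":255}
  ]
}}

```text
time: 4.8
tool_pos: [0.4556, 0.301, 0.1423]
tool_rot: [0.003, 0.986, 0.167, -0.017]
contact_force: [0.0, -0.9, -0.3]
gripper_width: 0.003
```

```bash
python3 g.py .467 .316 .10
```

```text
t 4.8 pos [0.4556 0.301  0.1423] F [ 0.05 -0.94 -0.27] w 0.0033116666723531376
tool delta [ 0.0172 -0.0104  0.0417] norm 0.046280897240836234 zaxis [-0.0335 -0.0116 -0.9994]
levelling deg (tool) [-0.    2.03  0.  ]
```

Emit:
{"name": "move_arm", "arguments": {
  "rows": [
    {"tx":0.017,"ty":-0.01,"tz":0,"ax":0,"ay":2,"az":0,"jaw":255},
    {"tx":0.0,"ty":0,"tz":0.03,"ax":0,"ay":0,"az":0,"jaw":255},
    {"tx":0.0,"ty":0,"tz":0,"ax":0,"ay":0,"az":0,"jaw":255}
  ]
}}

```text
time: 5.1
tool_pos: [0.4637, 0.3146, 0.1029]
tool_rot: [0.003, 0.986, 0.168, -0.006]
contact_force: [-0.3, -0.9, -1.1]
gripper_width: 0.0
```

```bash
python3 g.py .467 .316 .09
python3 - <<'E'
from h import *
cv2.imwrite("pics/wrist3.png",manip.grab_frame("wrist")["color"][:,:,::-1])
cv2.imwrite("pics/scene3.png",cv2.resize(manip.grab_frame("scene")["color"][50:180,270:400,::-1],None,fx=4,fy=4,interpolation=cv2.INTER_CUBIC))
E
```

```text
t 5.1 pos [0.4637 0.3146 0.1029] F [-0.33 -0.92 -1.15] w 0.00031603788408509666
tool delta [ 0.0037 -0.0003  0.0129] norm 0.013411025128001533 zaxis [-0.0115 -0.0079 -0.9999]
levelling deg (tool) [ 0.21  0.77 -0.  ]
```

View pics/wrist3.png

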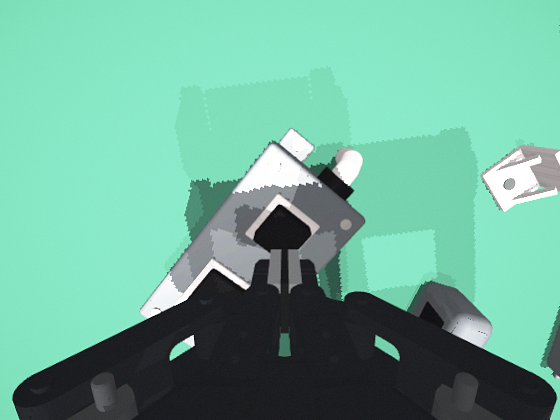

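View pics/scene3.png

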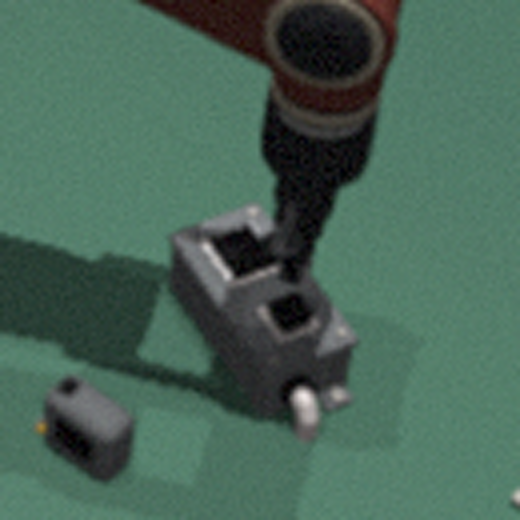

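```bash
python3 - <<'E'
from h import *
f=manip.grab_frame("wrist")
rv=cv2.Rodrigues(np.array(f["R"]))[0]
s=manip.state()["tool_pos"];print(s)
for p in [(.467,.316,.073),s]:
    print(cv2.projectPoints(np.array([p]),rv,np.array(f["t"],float),f["intrinsics"],np.array(f["dist_coeffs"]))[0].ravel())
print(onz(f,(283,230),.073))
E
python3 g.py .467 .316 .09
```

```text
[0.46812946 0.3164727  0.10978635]
[283.34948535 239.99362211]
[283.11624194 264.96011654]
[0.47301684 0.31833482 0.073     ]
t 5.25 pos [0.4681 0.3165 0.1098] F [-0.85 -0.27  0.18] w 0.0016941718547298585
tool delta [-0.0012  0.      0.0198] norm 0.019824194946416653 zaxis [-6.0e-04 -2.1e-03 -1.0e+00]
levelling deg (tool) [0.1  0.08 0.  ]
```

Emit:
{"name": "move_arm", "arguments": {
  "rows": [
    {"tx":0,"ty":0,"tz":0.012,"ax":0,"ay":0,"az":0,"jaw":255},
    {"tx":0,"ty":0,"tz":0.01,"ax":0,"ay":0,"az":0,"jaw":255},
    {"tx":0,"ty":0,"tz":0.008,"ax":0,"ay":0,"az":0,"jaw":255},
    {"tx":0,"ty":0,"tz":0,"ax":0,"ay":0,"az":0,"jaw":255}
  ]
}}

```text
time: 5.65
tool_pos: [0.4701, 0.3158, 0.0805]
tool_rot: [0.0, 0.986, 0.167, 0.002]
contact_force: [-0.2, 0.4, -0.4]
gripper_width: -0.001
```

```bash
python3 g.py .468 .316 .066
```

```text
t 5.65 pos [0.4701 0.3158 0.0805] F [-0.21  0.4  -0.35] w -0.0008127472821522107
tool delta [-0.002  -0.0009  0.0145] norm 0.014625127880328574 zaxis [ 3.7e-03 -4.0e-04 -1.0e+00]
levelling deg (tool) [ 0.09 -0.19  0.  ]
```

Emit:
{"name": "move_arm", "arguments": {
  "rows": [
    {"tx":-0.001,"ty":-0.001,"tz":0.005,"ax":0,"ay":-0.2,"az":0,"jaw":255},
    {"tx":0,"ty":0,"tz":0.005,"ax":0,"ay":0,"az":0,"jaw":255},
    {"tx":0,"ty":0,"tz":0.005,"ax":0,"ay":0,"az":0,"jaw":255},
    {"tx":0,"ty":0,"tz":0.004,"ax":0,"ay":0,"az":0,"jaw":255}
  ]
}}

```text
time: 6.05
tool_pos: [0.4694, 0.3167, 0.0657]
tool_rot: [0.001, 0.986, 0.167, -0.001]
contact_force: [-17.6, -9.6, 39.4]
gripper_width: -0.001
```

```bash
python3 g.py .468 .316 .066
```

```text
t 6.05 pos [0.4694 0.3167 0.0657] F [-17.61  -9.57  39.39] w -0.0010977639867536051
tool delta [-0.0015  0.0003 -0.0003] norm 0.0015945671791924602 zaxis [-0.0016 -0.0029 -1.    ]
levelling deg (tool) [ 0.13  0.14 -0.  ]
```

It bottomed at z = 66 mm with 39 N. Lift and check.

Emit:
{"name": "move_arm", "arguments": {
  "rows": [
    {"tx":0,"ty":0,"tz":-0.01,"ax":0,"ay":0,"az":0,"jaw":255},
    {"tx":0,"ty":0,"tz":-0.03,"ax":0,"ay":0,"az":0,"jaw":255},
    {"tx":0,"ty":0,"tz":-0.04,"ax":0,"ay":0,"az":0,"jaw":255},
    {"tx":0,"ty":0,"tz":-0.03,"ax":0,"ay":0,"az":0,"jaw":255},
    {"tx":0,"ty":0,"tz":0,"ax":0,"ay":0,"az":0,"jaw":255},
    {"tx":0,"ty":0,"tz":0,"ax":0,"ay":0,"az":0,"jaw":255}
  ]
}}

```text
time: 6.65
tool_pos: [0.4703, 0.3176, 0.1793]
tool_rot: [0.001, 0.986, 0.167, 0.0]
contact_force: [0.1, 0.4, -1.0]
gripper_width: -0.001
```

```bash
python3 g.py .456 -.318 .17
python3 - <<'E'
from h import *
cv2.imwrite("pics/wrist4.png",manip.grab_frame("wrist")["color"][:,:,::-1])
cv2.imwrite("pics/scene4.png",cv2.resize(manip.grab_frame("scene")["color"][50:180,270:400,::-1],None,fx=4,fy=4,interpolation=cv2.INTER_CUBIC))
E
```

```text
t 6.65 pos [0.4703 0.3176 0.1793] F [ 0.08  0.35 -0.98] w -0.0007779640265331995
tool delta [-0.2232  0.5953  0.0104] norm 0.6358551888757461 zaxis [ 0.0011 -0.0018 -1.    ]
levelling deg (tool) [ 0.12 -0.03  0.  ]
```

View pics/wrist4.png

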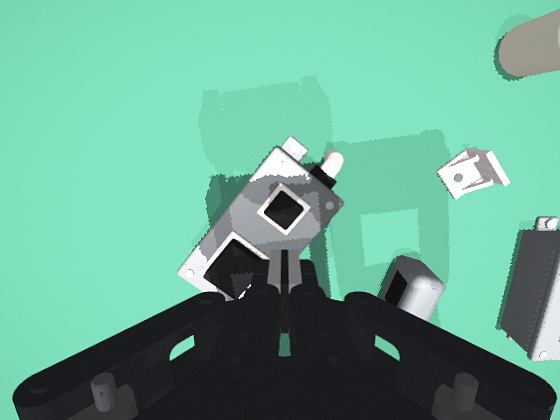

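View pics/scene4.png

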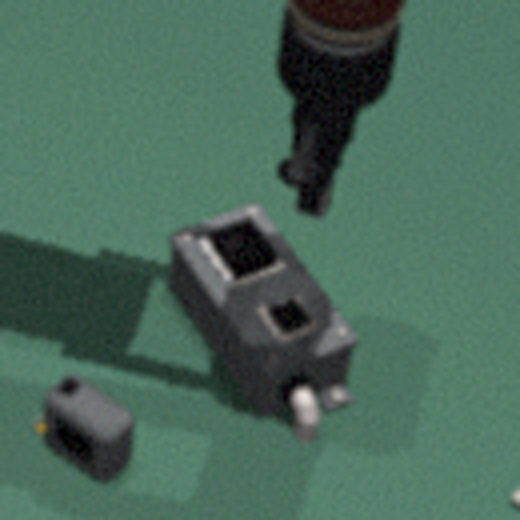

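The start button (scene crop px 290,315) sits deeper in its frame and the stop stands proud. On to the saw.

Emit:
{"name": "move_arm", "arguments": {
  "rows": [
    {"tx":-0.016,"ty":0.042,"tz":0,"ax":0,"ay":0,"az":0,"jaw":255},
    {"tx":-0.016,"ty":0.042,"tz":0,"ax":0,"ay":0,"az":0,"jaw":255},
    {"tx":-0.016,"ty":0.042,"tz":0,"ax":0,"ay":0,"az":0,"jaw":255},
    {"tx":-0.016,"ty":0.042,"tz":0,"ax":0,"ay":0,"az":0,"jaw":255},
    {"tx":-0.016,"ty":0.042,"tz":0,"ax":0,"ay":0,"az":0,"jaw":255},
    {"tx":-0.016,"ty":0.042,"tz":0,"ax":0,"ay":0,"az":0,"jaw":255},
    {"tx":-0.016,"ty":0.042,"tz":0,"ax":0,"ay":0,"az":0,"jaw":255},
    {"tx":-0.016,"ty":0.042,"tz":0,"ax":0,"ay":0,"az":0,"jaw":255},
    {"tx":-0.016,"ty":0.042,"tz":0,"ax":0,"ay":0,"az":0,"jaw":255},
    {"tx":-0.016,"ty":0.042,"tz":0,"ax":0,"ay":0,"az":0,"jaw":255},
    {"tx":-0.016,"ty":0.042,"tz":0,"ax":0,"ay":0,"az":0,"jaw":255},
    {"tx":-0.0,"ty":0.0,"tz":0,"ax":0,"ay":0,"az":0,"jaw":255}
  ]
}}

```text
time: 7.95
tool_pos: [0.4459, -0.1928, 0.1566]
tool_rot: [-0.003, 0.985, 0.17, -0.015]
contact_force: [0.7, -0.3, -0.1]
gripper_width: 0.003
```

```bash
python3 g.py .456 -.318 .14
```

```text
t 7.95 pos [ 0.4459 -0.1928  0.1566] F [ 0.67 -0.28 -0.14] w 0.003347479962381515
tool delta [-0.032   0.1215  0.0162] norm 0.12667765074934367 zaxis [-3.060e-02  7.000e-04 -9.995e-01]
levelling deg (tool) [-0.63  1.64  0.  ]
```

Emit:
{"name": "move_arm", "arguments": {
  "rows": [
    {"tx":-0.01,"ty":0.042,"tz":0,"ax":-0.6,"ay":1.6,"az":0,"jaw":255},
    {"tx":-0.01,"ty":0.042,"tz":0,"ax":0,"ay":0,"az":0,"jaw":255},
    {"tx":-0.01,"ty":0.035,"tz":0,"ax":0,"ay":0,"az":0,"jaw":255},
    {"tx":0,"ty":0.0,"tz":0,"ax":0,"ay":0,"az":0,"jaw":255},
    {"tx":0,"ty":0.0,"tz":0,"ax":0,"ay":0,"az":0,"jaw":255}
  ]
}}

```text
time: 8.45
tool_pos: [0.4547, -0.314, 0.1461]
tool_rot: [-0.007, 0.985, 0.17, -0.004]
contact_force: [0.4, 0.1, 0.2]
gripper_width: 0.004
```

```bash
python3 g.py .456 -.318 .11
```

```text
t 8.45 pos [ 0.4547 -0.314   0.1461] F [0.41 0.14 0.22] w 0.0035559760193938452
tool delta [0.0001 0.0048 0.0361] norm 0.03636849556707187 zaxis [-0.0099  0.0125 -0.9999]
levelling deg (tool) [-0.86  0.3   0.  ]
```

Emit:
{"name": "move_arm", "arguments": {
  "rows": [
    {"tx":0,"ty":0.004,"tz":0,"ax":-0.8,"ay":0.3,"az":0,"jaw":255},
    {"tx":0,"ty":0.0,"tz":0.015,"ax":0,"ay":0,"az":0,"jaw":255},
    {"tx":0,"ty":0.0,"tz":0.015,"ax":0,"ay":0,"az":0,"jaw":255},
    {"tx":0,"ty":0.0,"tz":0,"ax":0,"ay":0,"az":0,"jaw":255},
    {"tx":0,"ty":0.0,"tz":0,"ax":0,"ay":0,"az":0,"jaw":255}
  ]
}}

```text
time: 8.95
tool_pos: [0.4553, -0.3117, 0.1101]
tool_rot: [-0.003, 0.985, 0.173, -0.001]
contact_force: [0.2, 0.3, -0.2]
gripper_width: -0.002
```

```bash
python3 g.py .456 -.318 .082
python3 - <<'E'
from h import *
f=manip.grab_frame("wrist");cv2.imwrite("pics/wrist5.png",f["color"][:,:,::-1])
rv=cv2.Rodrigues(np.array(f["R"]))[0]
print(cv2.projectPoints(np.array([(.456,-.318,.082)]),rv,np.array(f["t"],float),f["intrinsics"],np.array(f["dist_coeffs"]))[0].ravel())
E
```

```text
t 8.95 pos [ 0.4553 -0.3117  0.1101] F [ 0.18  0.3  -0.22] w -0.0020352997130366193
tool delta [-0.0014  0.0063  0.028 ] norm 0.0287807173522055 zaxis [-0.0034  0.0048 -1.    ]
levelling deg (tool) [-0.33  0.09 -0.  ]
[294.23681581 246.7262794 ]
```

View pics/wrist5.png

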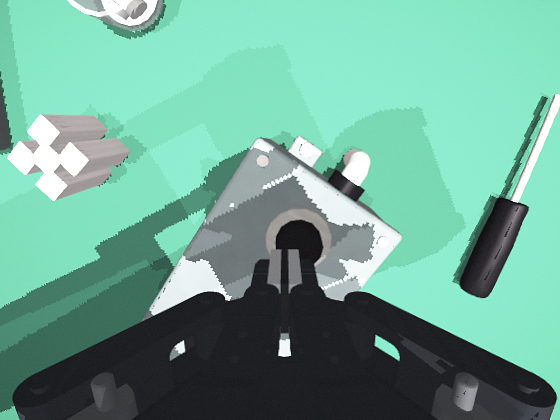

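The wrist view puts the button at ~(299,243), while my target projects to (294,247), a 2–3 mm difference. I'll shift the target slightly to (0.457, -0.320).

Emit:
{"name": "move_arm", "arguments": {
  "rows": [
    {"tx":0,"ty":0.007,"tz":0,"ax":-0.3,"ay":0.1,"az":0,"jaw":255},
    {"tx":0,"ty":0.0,"tz":0.01,"ax":0,"ay":0,"az":0,"jaw":255},
    {"tx":0,"ty":0.0,"tz":0.006,"ax":0,"ay":0,"az":0,"jaw":255},
    {"tx":0,"ty":0.0,"tz":0,"ax":0,"ay":0,"az":0,"jaw":255}
  ]
}}

```text
time: 9.4
tool_pos: [0.4585, -0.3194, 0.0939]
tool_rot: [0.001, 0.985, 0.173, 0.001]
contact_force: [1.4, 0.3, 0.3]
gripper_width: 0.004
```

```bash
python3 g.py .457 -.320 .075
```

```text
t 9.4 pos [ 0.4585 -0.3194  0.0939] F [1.45 0.32 0.27] w 0.003917177814479669
tool delta [-0.0016  0.0001  0.0189] norm 0.018950195346131394 zaxis [ 0.0019 -0.0013 -1.    ]
levelling deg (tool) [ 0.11 -0.07 -0.  ]
```

Emit:
{"name": "move_arm", "arguments": {
  "rows": [
    {"tx":-0.001,"ty":0,"tz":0.007,"ax":0,"ay":0,"az":0,"jaw":255},
    {"tx":0,"ty":0.0,"tz":0.005,"ax":0,"ay":0,"az":0,"jaw":255},
    {"tx":0,"ty":0.0,"tz":0.005,"ax":0,"ay":0,"az":0,"jaw":255},
    {"tx":0,"ty":0.0,"tz":0.004,"ax":0,"ay":0,"az":0,"jaw":255}
  ]
}}

```text
time: 9.8
tool_pos: [0.458, -0.3204, 0.0748]
tool_rot: [0.001, 0.985, 0.173, 0.001]
contact_force: [-10.2, 8.6, 30.1]
gripper_width: -0.002
```

```bash
python3 g.py .457 -.320 .075
```

```text
t 9.8 pos [ 0.458  -0.3204  0.0748] F [-10.19   8.63  30.06] w -0.001923616975426721
tool delta [-0.0008 -0.0007 -0.0002] norm 0.0010831792922593676 zaxis [ 0.0015 -0.0012 -1.    ]
levelling deg (tool) [ 0.09 -0.06  0.  ]
```

Bottomed at 75 mm with 30 N. Lift off.

Emit:
{"name": "move_arm", "arguments": {
  "rows": [
    {"tx":0,"ty":0,"tz":-0.01,"ax":0,"ay":0,"az":0,"jaw":255},
    {"tx":0,"ty":0,"tz":-0.03,"ax":0,"ay":0,"az":0,"jaw":255},
    {"tx":0,"ty":0,"tz":-0.04,"ax":0,"ay":0,"az":0,"jaw":255},
    {"tx":0,"ty":0,"tz":-0.04,"ax":0,"ay":0,"az":0,"jaw":255},
    {"tx":0,"ty":0.04,"tz":0,"ax":0,"ay":0,"az":0,"jaw":255},
    {"tx":0,"ty":0.04,"tz":0,"ax":0,"ay":0,"az":0,"jaw":255},
    {"tx":0,"ty":0.04,"tz":0,"ax":0,"ay":0,"az":0,"jaw":255},
    {"tx":0,"ty":0,"tz":0,"ax":0,"ay":0,"az":0,"jaw":255},
    {"tx":0,"ty":0,"tz":0,"ax":0,"ay":0,"az":0,"jaw":255}
  ]
}}

```text
time: 10.7
tool_pos: [0.501, -0.437, 0.2005]
tool_rot: [0.003, 0.985, 0.173, 0.002]
contact_force: [-0.4, 1.8, 0.2]
gripper_width: -0.001
```

Run:
```python
from h import *
S=manip.grab_frame("scene");T=manip.grab_frame("top")
z=lambda a,b:cv2.imwrite(b,cv2.resize(a[:,:,::-1],None,fx=2.6,fy=2.6,interpolation=cv2.INTER_CUBIC))
z(S["color"][90:310,120:370],"pics/s5.png")
cv2.imwrite("pics/t5.png",T["color"][:,:,::-1])
def P(p,f): return cv2.projectPoints(np.array([p],float),cv2.Rodrigues(np.array(f["R"]))[0],np.array(f["t"],float),f["intrinsics"],np.array(f["dist_coeffs"]))[0].ravel()
g=S["color"].max(2)
for n,(x0,y0,x1,y1) in dict(ext=(305,95,365,160),saw=(130,215,210,305)).items():
    N,l,st,c=cv2.connectedComponentsWithStats((g[y0:y1,x0:x1]<50).astype(np.uint8))
    print(n,[(c[i]+[x0,y0]).round(1).tolist()+[int(st[i,4])] for i in range(1,N) if st[i,4]>25])
s=manip.state();print(s["time"],s["tool_pos"],s["contact_force"])
```

```text
ext [[330.3, 111.6, 125], [331.6, 137.6, 281], [341.8, 128.4, 32]]
saw [[136.9, 227.3, 241], [157.4, 237.9, 321], [137.0, 266.8, 601], [172.9, 266.6, 68], [173.3, 293.8, 113]]
10.8 [ 0.5007184  -0.43610306  0.20037838] [-0.38012461 -0.68841273  0.05478147]
```

View pics/s5.png

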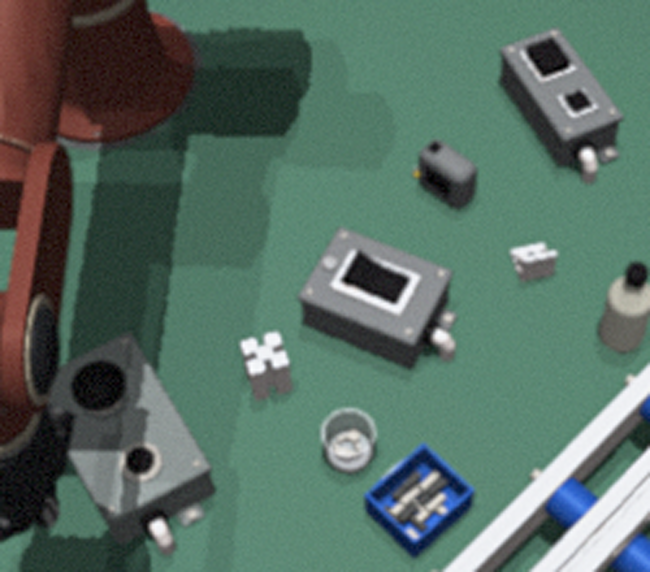

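View pics/t5.png

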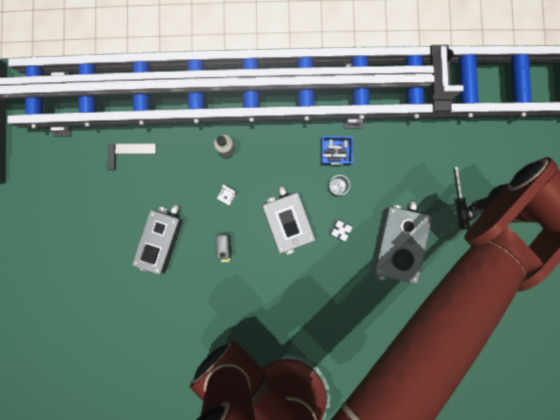

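The pictures show all three controls switched. The rocker's near end is up, both stops have risen (the mushroom by about 2 px in the scene view), and the bystanders are where they were. The tool is free at z = 0.20 with no force on it, so I'm handing in.

```bash
python3 -c "
from plant import manip
print(manip.job_done())"
```

```text
the job is handed in; nothing more can be done
None
```

I brought the saw up in the order asked, using the shut fingertips, and handed the job in at about 11 s of the 51 s allowed. The hand-in gives no verdict.

| Step | Control | Bottomed at (TCP height) | Height expected | Upward force on the tool |
|---|---|---|---|---|
| 1 | Supply rocker, far end | 69 mm | 70 mm | 33 N |
| 2 | Extractor start button | 66 mm | 66 mm | 39 N |
| 3 | Saw start button | 75 mm | 75 mm | 30 N |

**Last checks:** The final pictures show the rocker's near end raised, both start buttons in and both stops risen. The bystander objects look unmoved in the pictures; I did not measure them. The tool was clear at 0.20 m height with under 1 N on it.

**Disagreement:** At the saw start button, the wrist camera differed from my top-view position by about 2–3 mm. I shifted the press point to match before pressing. Small tilt and position drifts during moves were corrected before each press, and none of the checks failed.

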